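# Find the softest vibration foot and mark it

## Task

Three vibration-isolating feet that look alike stand on test stands. With the fingertips, press each of the three black pads down about a centimetre to feel which is the softest, and only then push the orange tag on the softest one's stand all the way down, leaving the other two tags up. Pick nothing up, leave the flask, carton and timer beside the stands where they are, and finish clear of everything.

Things in the scene. Friction and masses are not known exactly. Their poses are not given: they have to be found in the camera images.
- stand_left: The left (largest y) of three fixed stands that look the same: an aluminium plate, 136 x 64 x 10 mm, lying on the table. Origin: centre of the plate's underside; x runs along its 136 mm, z up. At x = +36 mm a foot stands on it: a dark steel round housing, 54 mm across, top at z 34 mm, with the sprung pad above it; at x = -42 mm a grey block (top at z 28 mm) guides the orange tag of that foot.
- pad_left_rest (a point): Centre of the top face of this stand's black rubber pad (42 mm disc) at rest: a point fixed to the stand at (+36, 0, 60) mm. The pad goes straight down, at most 14 mm, and springs back. All three give at about 1 N, then stiffen with depth: at 10 mm about 4 N for the softest, 7 N for the middle, 11 N for the stiffest foot. Which foot stands where changes each time and cannot be seen.
- ring_left_rest (a point): Where the centre of the yellow ring (29 mm across, 3 mm thick) on the stem under this stand's pad is at the start, within 2 mm: a point fixed to the stand at (+36, 0, 35.5) mm. The housing pushes the ring up the stem as the pad goes down, and it stays there, showing the deepest press. It needs no handling.
- tag_left_top (a point): Centre of the top face of this stand's orange tag, 26 mm (along the stand's x) by 32 mm; 48 mm above the table when fully up, at (-42, 0, 48) mm in the stand's frame, 78 mm from the pad's centre.
- tag_left (a joint): How far this stand's tag has been pushed down, in m: 0 is up (starts between 0 and 0.0015), 0.014 is fully down. It slides straight down with about 2.5 N of friction, has no spring and stays where it is left.
- stand_mid: The middle of three fixed stands that look the same: an aluminium plate, 136 x 64 x 10 mm, lying on the table. Origin: centre of the plate's underside; x runs along its 136 mm, z up. At x = +36 mm a foot stands on it: a dark steel round housing, 54 mm across, top at z 34 mm, with the sprung pad above it; at x = -42 mm a grey block (top at z 28 mm) guides the orange tag of that foot.
- pad_mid_rest (a point): Centre of the top face of this stand's black rubber pad (42 mm disc) at rest: a point fixed to the stand at (+36, 0, 60) mm. The pad goes straight down, at most 14 mm, and springs back. All three give at about 1 N, then stiffen with depth: at 10 mm about 4 N for the softest, 7 N for the middle, 11 N for the stiffest foot. Which foot stands where changes each time and cannot be seen.
- ring_mid_rest (a point): Where the centre of the yellow ring (29 mm across, 3 mm thick) on the stem under this stand's pad is at the start, within 2 mm: a point fixed to the stand at (+36, 0, 35.5) mm. The housing pushes the ring up the stem as the pad goes down, and it stays there, showing the deepest press. It needs no handling.
- tag_mid_top (a point): Centre of the top face of this stand's orange tag, 26 mm (along the stand's x) by 32 mm; 48 mm above the table when fully up, at (-42, 0, 48) mm in the stand's frame, 78 mm from the pad's centre.
- tag_mid (a joint): How far this stand's tag has been pushed down, in m: 0 is up (starts between 0 and 0.0015), 0.014 is fully down. It slides straight down with about 2.5 N of friction, has no spring and stays where it is left.
- stand_right: The right (smallest y) of three fixed stands that look the same: an aluminium plate, 136 x 64 x 10 mm, lying on the table. Origin: centre of the plate's underside; x runs along its 136 mm, z up. At x = +36 mm a foot stands on it: a dark steel round housing, 54 mm across, top at z 34 mm, with the sprung pad above it; at x = -42 mm a grey block (top at z 28 mm) guides the orange tag of that foot.
- pad_right_rest (a point): Centre of the top face of this stand's black rubber pad (42 mm disc) at rest: a point fixed to the stand at (+36, 0, 60) mm. The pad goes straight down, at most 14 mm, and springs back. All three give at about 1 N, then stiffen with depth: at 10 mm about 4 N for the softest, 7 N for the middle, 11 N for the stiffest foot. Which foot stands where changes each time and cannot be seen.
- ring_right_rest (a point): Where the centre of the yellow ring (29 mm across, 3 mm thick) on the stem under this stand's pad is at the start, within 2 mm: a point fixed to the stand at (+36, 0, 35.5) mm. The housing pushes the ring up the stem as the pad goes down, and it stays there, showing the deepest press. It needs no handling.
- tag_right_top (a point): Centre of the top face of this stand's orange tag, 26 mm (along the stand's x) by 32 mm; 48 mm above the table when fully up, at (-42, 0, 48) mm in the stand's frame, 78 mm from the pad's centre.
- tag_right (a joint): How far this stand's tag has been pushed down, in m: 0 is up (starts between 0 and 0.0015), 0.014 is fully down. It slides straight down with about 2.5 N of friction, has no spring and stays where it is left.
- flask: 100 ml conical flask, 60 mm across, 97 mm tall, loose; origin at the centre of its underside. Leave it alone.
- slides: Small carton of cover slips, 40 x 64 x 28 mm, loose; origin at the centre of its underside. Leave it alone.
- timer: White bench timer lying on its back, 58 x 72 x 19 mm, loose; origin at the centre of its underside. Leave it alone.
Mind the look-alikes: they are no part of the job. What is shaped like the stand_mid but red is not meant.

How it is judged:
On the way:
1. all three pads have been pressed down at least 5 mm (the yellow ring of each has moved up its stem by that), with all three tags still up (distance between pad_of_foot_p and ring_of_foot_p below 0.0155 m and distance between pad_of_foot_q and ring_of_foot_q below 0.0155 m and distance between pad_of_foot_r and ring_of_foot_r below 0.0155 m and value of joint each of tag_left, tag_mid, tag_right below 0.004 m), for 0.1 s.
At the end, for the whole second after the job is handed in: Every pad has been pressed down at least 5 mm (its ring shows it), the tag on the stand of the softest foot is down by at least 11.5 of its 14 mm, the two others are down by less than 4 mm, and the flask, carton and timer are at rest (distance between pad_of_foot_p and ring_of_foot_p below 0.0155 m and distance between pad_of_foot_q and ring_of_foot_q below 0.0155 m and distance between pad_of_foot_r and ring_of_foot_r below 0.0155 m and ((horizontal distance between pad_left_rest and softest_foot below 0.02 m and value of joint tag_left above 0.0115 m and value of joint each of tag_mid, tag_right below 0.004 m) or (horizontal distance between pad_mid_rest and softest_foot below 0.02 m and value of joint tag_mid above 0.0115 m and value of joint each of tag_left, tag_right below 0.004 m) or (horizontal distance between pad_right_rest and softest_foot below 0.02 m and value of joint tag_right above 0.0115 m and value of joint each of tag_left, tag_mid below 0.004 m)) and linear speed of each of flask, slides, timer below 0.02 m/s); the robot touches nothing.
It fails at once if the tag of a stiffer foot is pushed down (more than 5 mm) ((not (horizontal distance between pad_left_rest and softest_foot below 0.02 m) and value of joint tag_left above 0.005 m) or (not (horizontal distance between pad_mid_rest and softest_foot below 0.02 m) and value of joint tag_mid above 0.005 m) or (not (horizontal distance between pad_right_rest and softest_foot below 0.02 m) and value of joint tag_right above 0.005 m)).
It fails at once if the flask, carton or timer is picked up, knocked or moved by more than 20 mm (distance of any of flask, slides, timer from where it was at the start of the episode above 0.02 m).
It also fails if it takes over 48 s, if anything falls off the work surface, if the arm or the gripper's body presses on something with over 40 N, if the wrist force passes 120 N, or if a joint passes its speed limit or range.

## Robot

A 7-joint arm with a two-finger parallel gripper is mounted at the origin on the work surface; the furniture and walls round the work are solid. World frame = base frame: x ahead of the robot, y to its left, z up, the work surface at z = 0. Lengths are in m, angles in rad, forces in N, time in s.
With the tool pointing down it reaches from about 0.4 to 0.85 m from the base axis. Payload 6.9 kg.
Tool frame: the origin (TCP) lies on the centre line of the jaws, within the pads' length; the fingertips stand 8 mm ahead of it and the grasp point (between the pads) lies 11 mm behind it; z points along the fingers, y is the direction in which the jaws open and shut (so a half turn about z gives the same grasp; the last joint's range is limited). The gripper opens to 85 mm and grips with 20 to 120 N. Pads are 22 mm wide; open, the fingers measure 114 mm over their backs; the gripper's body (76 mm by 85 mm) begins 54 mm behind the grasp point. The pads swing forward as they close: fully open they stand 13 mm farther back than shut.
Start: joints at [-1.085, 0.507, -0.238, 1.5, 0.126, 1.149, -0.155], TCP at [0.232, 0.58, 0.214] pointing down, gripper open.
Joint ranges: [-3.08, 3.08], [-0.24, 2.05], [-1.43, 1.35], [0, 2.5], [-1.52, 4.66], [0.17, 1.96], [-2.89, 2.89]. Speed limits (rad/s): [2.39, 2.39, 3.14, 3.14, 3.14, 3.14, 3.14].

## Interface

Orientations are given as a unit quaternion [w, x, y, z].
In Python, from plant import robot gives the robot as it stands.
- The arm moves only by the tool move_arm, never from a script. Its argument "rows" is a list of rows, each a list of 4 numbers: the shift along the tool's x, y, z in units of 40 mm (1.0 is 40 mm), then the turn about the tool's z in units of 5 degrees (1.0 is 5 degrees). A call has 1 to 5 rows; each row shifts and turns the commanded pose from where the row before left it, along the tool's axes as they then stand; what a row does not reach is not made up. A row lasts 1/12 s, in which the tool goes at most 41.7 mm and 7.16 degrees, less where a joint would pass 70% of its speed; a pose out of reach is approached as far as the arm can. A call is refused whole if a number of a shift passes 1 or a number of a turn 1, either way. A call with a gripper value outside its range is refused whole. "hand" is the opening in per cent of the stroke, from 0 (shut) to 100 (fully open), set as the call begins (left out, the last holds). The fingers move at their own pace and stop on an object; "newtons" is the grip in N (left out, the last holds). Time passes only in rows, so rows that do not move let the fingers close. It gives the time, the measured TCP pose, the force and the opening at its end, in the units of the state.
- robot.read_state(): the state, without advancing time (a new reading comes with each control period).
- robot.get_image(name): name is "side" or "top"; returns the picture (384x512x3 uint8, red, green, blue); there is no depth.
- robot.camera_params(name): a dict with "fx", "fy", "cx", "cy" (pixels), "view" (4x4, takes a point from world to camera coordinates). Camera axes: x right, y up, looking along -z (the intrinsics and any distortion apply to the point x, -y, -z); pixel columns grow to the right and rows downward; lengths in m; the calibration is good to about 2 mm. A picture is of the moment at which its call begins. camera_params takes no time and is no camera call.
- robot.finish_job(): hands the job in, once; it reports no verdict.
The state is a dict: "t": time; "joints": joint angles; "dq": joint speeds; "joint_efforts": joint torques, N m; "tool_pos": TCP position; "ee_rot": TCP orientation; "force": force on the tool from outside, world axes, zero at the start; "wrist_torque": the same for the moment, N m; "finger_gap": finger opening in m.
Only numpy, scipy, OpenCV 4.12 (cv2) and the standard library are available. Lean on these libraries where they do the work, as an engineer would, in place of code of your own. Each camera call takes 0.05 s, during which the arm holds its last target. There are 200 camera calls.

## Working session

There is one attempt and no reset: what is moved stays moved. The work goes in short steps, Python scripts to look and compute and a tool call to move; the robot and the scene stay as the last step left them, time stands still between calls to the robot, and variables do not carry over. Pictures are saved under pics/ and viewed, about 8 in all and at most 12, crops included, and the job is handed in when it is done.

Besides the shell and the picture viewer there is one more tool, called after "Call:" as a command line: name --pt "numbers of a row" for each row, then --argument value for the rest. move_arm: Moves the arm, as the interface text tells. Its arguments: {"type":"object","properties":{"rows":{"type":"array"},"hand":{"type":"number"},"newtons":{"type":"number"}},"required":["rows"]}

```bash
mkdir -p pics; python3 - <<'E'
from plant import robot
import cv2,numpy as np
for n in("top","side"):
    im=robot.get_image(n); cv2.imwrite(f"pics/{n}0.png",im[:,:,::-1]); p=robot.camera_params(n)
    print(n,p)
print(robot.read_state())
E
```

```text
top {'fx': 383.29431205259425, 'fy': 383.29431205259425, 'cx': 260.27562692686433, 'cy': 183.61530302514913, 'view': array([[-0.01830894, -0.99963177, -0.02002759, -0.20819689],
       [ 0.99183002, -0.020688  ,  0.12587781, -0.40029267],
       [-0.12624579, -0.01755928,  0.99184357, -0.87693975],
       [ 0.        ,  0.        ,  0.        ,  1.        ]])}
side {'fx': 372.23297057820514, 'fy': 372.23297057820514, 'cx': 253.40085724783924, 'cy': 188.0525213934986, 'view': array([[-0.99563394, -0.09294586,  0.00860941,  0.39271241],
       [ 0.06666414, -0.64346993,  0.76256301, -0.2250886 ],
       [-0.06533718,  0.75980755,  0.64685666, -0.7039371 ],
       [ 0.        ,  0.        ,  0.        ,  1.        ]])}
{'t': 0.1, 'joints': array([-1.0855012 ,  0.50824672, -0.23755865,  1.50103854,  0.12574183,
        1.14893375, -0.15482762]), 'dq': array([-0.00071564, -0.00333415, -0.00084231, -0.00256575, -0.00059801,
        0.00237866, -0.00041927]), 'joint_efforts': array([-5.23162162e-03, -6.21838260e+01, -2.19478615e+00, -2.50201696e+01,
        1.24971636e-02,  7.83110823e-03,  3.21930054e-05]), 'tool_pos': array([0.23159361, 0.57997865, 0.21322001]), 'ee_rot': array([-1.24274029e-04,  1.88745650e-01,  9.82025669e-01, -8.06108040e-04]), 'force': array([ 0.31238089, -0.48012968,  0.32882104]), 'wrist_torque': array([0.05904343, 0.01897593, 0.02885616]), 'finger_gap': 0.08562693801363135}
```

View pics/top0.png

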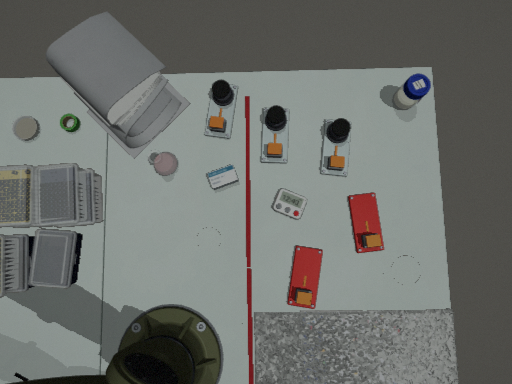

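View pics/side0.png

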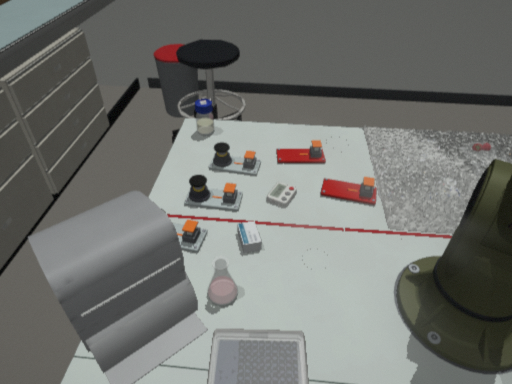

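```bash
cat > h.py <<'E'
from plant import robot
import numpy as np
def unproj(n,u,v,z):
    p=robot.camera_params(n);V=np.array(p["view"]);R,t=V[:3,:3],V[:3,3]
    c=-R.T@t; d=R.T@np.array([(u-p["cx"])/p["fx"],-(v-p["cy"])/p["fy"],-1])
    return c+d*(z-c[2])/d[2]
def proj(n,P):
    p=robot.camera_params(n);V=np.array(p["view"]);q=V[:3,:3]@P+V[:3,3]
    return p["cx"]-p["fx"]*q[0]/q[2], p["cy"]+p["fy"]*q[1]/q[2]
E
python3 - <<'E'
import cv2
from h import *
im=cv2.imread("pics/top0.png")[70:190,200:360]
cv2.imwrite("pics/c1.png",cv2.resize(im,None,fx=5,fy=5,interpolation=cv2.INTER_CUBIC))
# hood outline at various z, flask, bin items
for nm,u,v in[("hood front low",135,155),("hood right corner",188,103),("hood top right",162,65),("bottle",417,85)]:
    print(nm,[unproj("top",u,v,z).round(3)[:2].tolist() for z in(0,.1,.2)])
for u,v in[(30,235),(160,200),(205,325),(195,300)]: print("side",[unproj("side",u,v,z).round(3)[:2].tolist() for z in(0,.1,.2,.3)])
E
```

```text
hood front low [[0.476, 0.09], [0.455, 0.055], [0.434, 0.02]]
hood right corner [[0.605, -0.04], [0.57, -0.061], [0.534, -0.082]]
hood top right [[0.706, 0.027], [0.66, -0.002], [0.613, -0.03]]
bottle [[0.636, -0.607], [0.598, -0.566], [0.559, -0.525]]
side [[0.905, -0.093], [0.818, -0.009], [0.731, 0.074], [0.643, 0.157]]
side [[0.65, -0.236], [0.603, -0.13], [0.557, -0.024], [0.51, 0.083]]
side [[0.474, 0.083], [0.456, 0.138], [0.438, 0.193], [0.419, 0.248]]
side [[0.503, 0.034], [0.48, 0.097], [0.457, 0.16], [0.434, 0.223]]
```

View pics/c1.png

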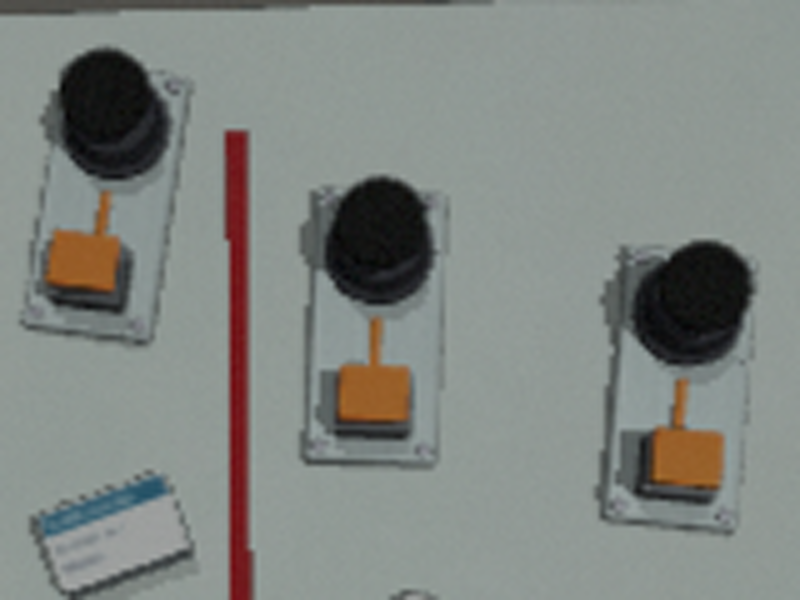

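```bash
python3 - <<'E'
from h import *
P={"left":((107,94),(84,261)),"mid":((379,226),(375,394)),"right":((702,290),(687,458))}
for k,(a,b) in P.items():
    A=unproj("top",200+(a[0]-2)/5,70+(a[1]-2)/5,.06);B=unproj("top",200+(b[0]-2)/5,70+(b[1]-2)/5,.0475)
    d=A-B;print(k,A.round(4),B.round(4),np.hypot(*d[:2]).round(4),np.degrees(np.arctan2(d[1],d[0])).round(1),"side px",np.round(proj("side",A)),np.round(proj("side",B)))
# hood shared points: triangulate by z scan
for t,s in[((162,65),(160,200)),((188,103),(205,325)),((50,55),(35,235)),((100,17),(35,235))]:
    print(t,[(z,np.round(proj("side",unproj("top",*t,z))).tolist()) for z in(0,.1,.2,.3)])
E
```

```text
left [ 0.617  -0.1292  0.06  ] [ 0.5408 -0.1165  0.0475] 0.0772 -9.5 side px [157. 214.] [191. 224.]
mid [ 0.5504 -0.2544  0.06  ] [ 0.4743 -0.251   0.0475] 0.0761 -2.5 side px [199. 179.] [230. 186.]
right [ 0.5166 -0.4011  0.06  ] [ 0.4412 -0.3932  0.0475] 0.0759 -6.0 side px [222. 146.] [250. 153.]
(162, 65) [(0, [94.0, 288.0]), (0.1, [110.0, 245.0]), (0.2, [129.0, 195.0]), (0.3, [150.0, 138.0])]
(188, 103) [(0, [154.0, 265.0]), (0.1, [167.0, 225.0]), (0.2, [181.0, 179.0]), (0.3, [198.0, 126.0])]
(50, 55) [(0, [-17.0, 462.0]), (0.1, [13.0, 390.0]), (0.2, [46.0, 311.0]), (0.3, [82.0, 225.0])]
(100, 17) [(0, [-25.0, 364.0]), (0.1, [0.0, 309.0]), (0.2, [29.0, 247.0]), (0.3, [62.0, 177.0])]
```

Call:
move_arm --pt "0 0 -0.8 -0.8" --pt "0 0 -0.8 -0.8" --pt "0 0 -0.8 -0.8" --pt "0 0 0 -0.8" --pt "0 0 0 0" --hand 0

```text
t: 0.52
tool_pos: [0.2319, 0.5811, 0.3117]
ee_rot: [0.0, 0.049, 0.999, 0.002]
force: [0.4, -0.5, -0.3]
finger_gap: 0.0252
```

```bash
cat >> h.py <<'E'
from scipy.spatial.transform import Rotation as Ro
def rel(*targets):
    s=robot.read_state();q=s["ee_rot"];R=Ro.from_quat([q[1],q[2],q[3],q[0]]).as_matrix()
    print("t",s["t"],"pos",s["tool_pos"].round(4),"xang",np.degrees(np.arctan2(R[1,0],R[0,0])).round(1),"F",s["force"].round(2),"gap",round(s["finger_gap"],4))
    p=s["tool_pos"]
    for T in targets:
        T=np.array(T);print(T,"units",(R.T@(T-p)/.04).round(2));p=T
E
python3 -c "
from h import *
rel((.43,.05,.3),(.617,-.129,.1))"
```

```text
t 0.5167 pos [0.2319 0.5811 0.3117] xang 174.4 F [ 0.39 -0.45 -0.26] gap 0.0252
[0.43 0.05 0.3 ] units [ -6.22 -12.73   0.26]
[ 0.617 -0.129  0.1  ] units [-5.09 -4.01  4.99]
```

Call:
move_arm --pt "-0.4 -0.8 0 0" --pt "-0.4 -0.8 0 0" --pt "-0.4 -0.8 0 0" --pt "-0.4 -0.8 0 0" --pt "-0.4 -0.8 0 0"

```text
t: 0.93
tool_pos: [0.2952, 0.4108, 0.3083]
ee_rot: [-0.001, 0.052, 0.999, -0.001]
force: [0.9, 0.2, 0.5]
finger_gap: 0.0003
```

Call:
move_arm --pt "-0.4 -0.8 0 0" --pt "-0.4 -0.8 0 0" --pt "-0.4 -0.8 0 0" --pt "-0.4 -0.8 0 0" --pt "-0.4 -0.8 0 0"

```text
t: 1.35
tool_pos: [0.3584, 0.2437, 0.3087]
ee_rot: [-0.001, 0.052, 0.999, -0.001]
force: [1.0, -0.0, 0.3]
finger_gap: -0.0001
```

Call:
move_arm --pt "-0.4 -0.8 0 0" --pt "-0.4 -0.8 0 0" --pt "-0.4 -0.8 0 0" --pt "-0.4 -0.8 0 0" --pt "-0.4 -0.8 0 0"

```text
t: 1.77
tool_pos: [0.4217, 0.0767, 0.3088]
ee_rot: [-0.001, 0.052, 0.999, -0.0]
force: [0.7, 0.3, 0.2]
finger_gap: -0.0
```

```bash
python3 -c "
from h import *
rel((.617,-.129,.3),(.617,-.129,.1))"
```

```text
t 1.7667 pos [0.4217 0.0767 0.3088] xang 174.1 F [0.66 0.33 0.22] gap -0.0
[ 0.617 -0.129  0.3  ] units [-5.39 -4.61  0.21]
[ 0.617 -0.129  0.1  ] units [-0.01  0.    5.  ]
```

Call:
move_arm --pt "0 -0.9 0 0" --pt "0 -0.9 0 0" --pt "-0.2 -0.9 0 0" --pt "-0.5 -0.8 0 0" --pt "-0.6 -0.6 0 0"

```text
t: 2.18
tool_pos: [0.4558, -0.0929, 0.3092]
ee_rot: [-0.001, 0.053, 0.999, -0.0]
force: [0.9, -0.1, -0.3]
finger_gap: 0.0003
```

Call:
move_arm --pt "-0.9 -0.2 0 0" --pt "-0.9 0 0.2 0" --pt "-0.9 0 0.3 0" --pt "-0.8 0 0.5 0" --pt "-0.4 0 0.6 0"

```text
t: 2.6
tool_pos: [0.6149, -0.1134, 0.2436]
ee_rot: [0.0, 0.051, 0.999, -0.0]
force: [-0.2, -0.7, 0.2]
finger_gap: -0.0001
```

Call:
move_arm --pt "0 0 0.8 0" --pt "0 0 0.8 0" --pt "0 0 0.8 0" --pt "0 0 0.5 0" --pt "0 0 0 0"

```text
t: 3.02
tool_pos: [0.6078, -0.1124, 0.1237]
ee_rot: [-0.006, 0.051, 0.999, 0.0]
force: [-0.8, -0.2, -0.9]
finger_gap: 0.0001
```

```bash
python3 - <<'E'
from h import *
import cv2
rel((.617,-.129,.07),(.617,-.129,.058))
a=robot.get_image("top")[:,:,::-1][40:190,130:330];b=robot.get_image("side")[:,:,::-1][90:240,110:310]
cv2.imwrite("pics/v2.png",cv2.resize(np.vstack([a,b]),None,fx=2,fy=2,interpolation=cv2.INTER_CUBIC))
E
```

```text
t 3.0167 pos [ 0.6078 -0.1124  0.1237] xang 174.1 F [-0.83 -0.21 -0.94] gap 0.0001
[ 0.617 -0.129  0.07 ] units [-0.29 -0.39  1.34]
[ 0.617 -0.129  0.058] units [-0.  -0.   0.3]
```

View pics/v2.png

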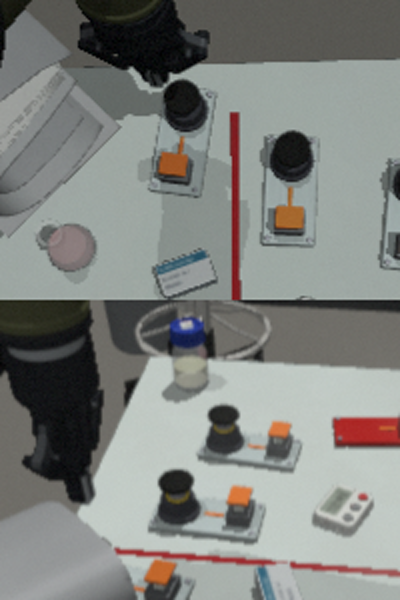

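```bash
python3 - <<'E'
from h import *
p=robot.read_state()["tool_pos"]
for n,o,y0,x0,dy in(("top",(130,40),0,0,0),("side",(110,90),0,0,300)):
    u,v=proj(n,p-[0,0,.008]);print(n,u,v,"crop",(u-o[0])*2,(v-o[1])*2+dy)
E
```

```text
top 210.21076902152953 80.72415237134558 crop 160.42153804305906 81.44830474269116
side 152.29343837221793 197.6071004126035 crop 84.58687674443587 515.214200825207
```

Call:
move_arm --pt "-0.3 -0.4 0.4 0" --pt "0 0 0.4 0" --pt "0 0 0 0" --pt "0 0 0 0"

```text
t: 3.45
tool_pos: [0.6224, -0.1303, 0.0989]
ee_rot: [0.0, 0.051, 0.999, 0.0]
force: [0.6, 0.7, 0.3]
finger_gap: 0.0002
```

```bash
python3 - <<'E'
from h import *
import cv2
rel((.617,-.129,.07),(.617,-.129,.058))
b=robot.get_image("side")[:,:,::-1][90:240,110:260]
p=robot.read_state()["tool_pos"];print(proj("side",p-[0,0,.008]),proj("side",p))
cv2.imwrite("pics/v3.png",cv2.resize(b,None,fx=4,fy=4,interpolation=cv2.INTER_CUBIC))
E
```

```text
t 3.45 pos [ 0.6224 -0.1303  0.0989] xang 174.2 F [0.59 0.67 0.26] gap 0.0002
[ 0.617 -0.129  0.07 ] units [0.14 0.02 0.72]
[ 0.617 -0.129  0.058] units [ 0.  -0.   0.3]
(np.float64(151.55586162755264), np.float64(202.31628589929875)) (np.float64(150.9122920162861), np.float64(199.49631557791355))
```

View pics/v3.png

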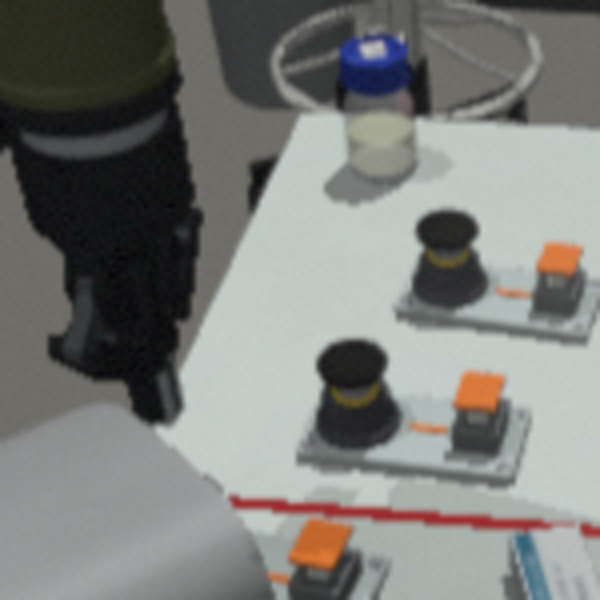

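Call:
move_arm --pt "0.1 0 0.5 0" --pt "0 0 0 0" --pt "0 0 0 0" --pt "0 0 0 0" --pt "0 0 0 0"

```text
t: 3.92
tool_pos: [0.6192, -0.1299, 0.0794]
ee_rot: [0.001, 0.05, 0.999, -0.0]
force: [-0.3, -0.1, -0.1]
finger_gap: -0.0003
```

```bash
python3 -c "
from h import *
rel((.617,-.129,.07),(.617,-.129,.058))"
```

```text
t 3.9167 pos [ 0.6192 -0.1299  0.0794] xang 174.2 F [-0.26 -0.13 -0.1 ] gap -0.0003
[ 0.617 -0.129  0.07 ] units [0.06 0.02 0.24]
[ 0.617 -0.129  0.058] units [0.  0.  0.3]
```

Call:
move_arm --pt "0 0 0.2 0" --pt "0 0 0.1 0" --pt "0 0 0.1 0" --pt "0 0 0 0" --pt "0 0 0 0"

```text
t: 4.33
tool_pos: [0.618, -0.1299, 0.0615]
ee_rot: [-0.001, 0.05, 0.999, 0.0]
force: [-0.1, -0.3, 0.6]
finger_gap: 0.0001
```

Call:
move_arm --pt "0 0 0.1 0" --pt "0 0 0.04 0" --pt "0 0 0 0" --pt "0 0 0 0" --pt "0 0 0 0"

```text
t: 4.75
tool_pos: [0.6184, -0.13, 0.0565]
ee_rot: [0.0, 0.05, 0.999, -0.0]
force: [0.8, -0.2, 0.3]
finger_gap: -0.0003
```

Call:
move_arm --pt "0 0 0 0" --pt "0 0 0 0"

```text
t: 4.92
tool_pos: [0.6185, -0.13, 0.0565]
ee_rot: [0.0, 0.05, 0.999, -0.0]
force: [0.5, -0.2, 0.3]
finger_gap: 0.0003
```

Call:
move_arm --pt "0 0 0 0" --pt "0 0 0 0"

```text
t: 5.08
tool_pos: [0.6184, -0.13, 0.0565]
ee_rot: [0.0, 0.05, 0.999, -0.0]
force: [-0.4, -0.4, -0.2]
finger_gap: -0.0003
```

```bash
python3 - <<'E'
from h import *
import cv2
rel((.617,-.129,.058))
a=robot.get_image("top")[:,:,::-1][50:150,160:290];b=robot.get_image("side")[:,:,::-1][150:250,110:240]
p=robot.read_state()["tool_pos"]
for n in("top","side"):print(n,proj(n,p-[0,0,.008]),proj(n,np.array([.617,-.129,.06])))
cv2.imwrite("pics/v4.png",cv2.resize(np.hstack([a,b]),None,fx=3,fy=3,interpolation=cv2.INTER_CUBIC))
E
```

```text
t 5.0833 pos [ 0.6184 -0.13    0.0565] xang 174.2 F [-0.36 -0.43 -0.2 ] gap -0.0003
[ 0.617 -0.129  0.058] units [ 0.04  0.02 -0.04]
top (np.float64(221.91044321522213), np.float64(89.63969503874144)) (np.float64(220.90029501099363), np.float64(88.38252367637328))
side (np.float64(156.89644710999266), np.float64(217.07544780583078)) (np.float64(156.532658939255), np.float64(213.6240633013226))
```

View pics/v4.png

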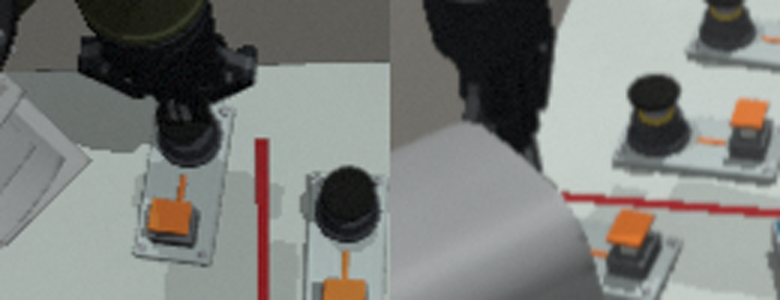

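Call:
move_arm --pt "0 0 0.1 0" --pt "0 0 0 0" --pt "0 0 0 0" --pt "0 0 0 0"

```text
t: 5.52
tool_pos: [0.6183, -0.1299, 0.0522]
ee_rot: [-0.0, 0.05, 0.999, 0.0]
force: [0.8, 0.8, -0.6]
finger_gap: 0.0002
```

```bash
python3 -c "
from h import *
rel()
s=robot.read_state();print(s['wrist_torque'],s['joint_efforts'].round(2))"
```

```text
t 5.5167 pos [ 0.6183 -0.1299  0.0522] xang 174.2 F [ 0.78  0.77 -0.64] gap 0.0002
[-0.00311439  0.00517091 -0.05792177] [-1.000e-02 -6.703e+01  3.070e+00 -1.952e+01  1.000e-02  0.000e+00
  0.000e+00]
```

Call:
move_arm --pt "0 0 0.1 0" --pt "0 0 0 0" --pt "0 0 0 0"

```text
t: 5.77
tool_pos: [0.6181, -0.1299, 0.048]
ee_rot: [-0.0, 0.05, 0.999, 0.0]
force: [-0.2, -0.6, 0.6]
finger_gap: 0.0002
```

Call:
move_arm --pt "0 0 0.05 0" --pt "0 0 0 0" --pt "0 0 0 0"

```text
t: 6.02
tool_pos: [0.6183, -0.1299, 0.0463]
ee_rot: [-0.0, 0.05, 0.999, 0.0]
force: [0.2, 0.1, 0.7]
finger_gap: 0.0
```

Call:
move_arm --pt "0 0 0.05 0" --pt "0 0 0 0" --pt "0 0 0 0"

```text
t: 6.27
tool_pos: [0.6183, -0.13, 0.0442]
ee_rot: [-0.0, 0.05, 0.999, 0.0]
force: [-0.2, -0.3, -0.5]
finger_gap: 0.0
```

```bash
python3 - <<'E'
from h import *
import cv2
a=robot.get_image("top")[:,:,::-1][60:140,180:280]
p=robot.read_state()["tool_pos"]
print(((np.array(proj("top",p-[0,0,.008]))-[180,60])*7).round(),((np.array(proj("top",[.617,-.129,.06]))-[180,60])*7).round())
a=cv2.convertScaleAbs(a,alpha=1.8,beta=20)
cv2.imwrite("pics/v5.png",cv2.resize(a,None,fx=7,fy=7,interpolation=cv2.INTER_CUBIC))
E
```

```text
[297. 221.] [286. 199.]
```

View pics/v5.png

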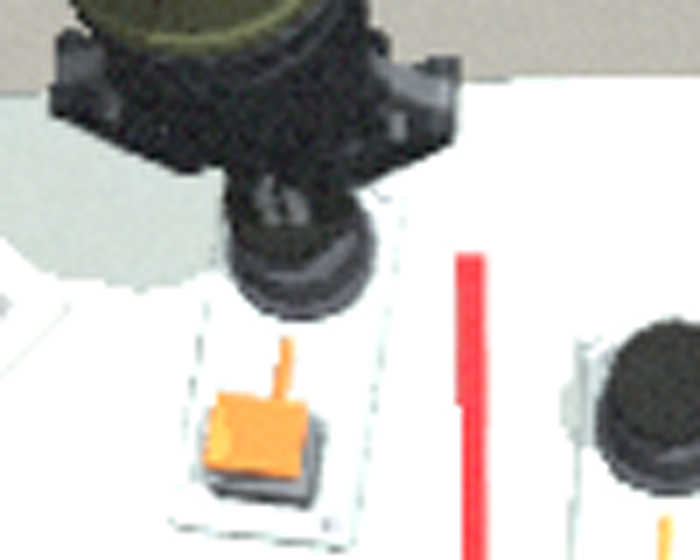

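Call:
move_arm --pt "0 0 0.05 0" --pt "0 0 0 0" --pt "0 0 0 0"

```text
t: 6.57
tool_pos: [0.6185, -0.13, 0.0424]
ee_rot: [0.0, 0.05, 0.999, -0.0]
force: [-0.1, -0.7, 0.7]
finger_gap: 0.0004
```

Call:
move_arm --pt "0 0 0.05 0" --pt "0 0 0 0" --pt "0 0 0 0"

```text
t: 6.82
tool_pos: [0.6186, -0.13, 0.0405]
ee_rot: [0.0, 0.05, 0.999, -0.0]
force: [0.0, -0.5, 1.3]
finger_gap: -0.0001
```

Call:
move_arm --pt "0 0 0.05 0" --pt "0 0 0 0" --pt "0 0 0 0"

```text
t: 7.07
tool_pos: [0.6186, -0.13, 0.0385]
ee_rot: [0.0, 0.05, 0.999, -0.0]
force: [0.7, -0.0, 2.7]
finger_gap: -0.0001
```

Call:
move_arm --pt "0 0 0.05 0" --pt "0 0 0 0" --pt "0 0 0 0"

```text
t: 7.32
tool_pos: [0.6186, -0.13, 0.0365]
ee_rot: [0.0, 0.05, 0.999, -0.0]
force: [0.6, 0.7, 5.0]
finger_gap: -0.0003
```

Call:
move_arm --pt "0 0 0.05 0" --pt "0 0 0 0" --pt "0 0 0 0"

```text
t: 7.57
tool_pos: [0.6186, -0.1301, 0.0346]
ee_rot: [0.0, 0.05, 0.999, -0.0]
force: [-0.3, 0.8, 4.7]
finger_gap: 0.0001
```

Call:
move_arm --pt "0 0 0.05 0" --pt "0 0 0 0" --pt "0 0 0 0"

```text
t: 7.82
tool_pos: [0.6186, -0.13, 0.0327]
ee_rot: [0.0, 0.05, 0.999, -0.0]
force: [-0.9, -0.3, 6.5]
finger_gap: -0.0002
```

Call:
move_arm --pt "0 0 0.04 0" --pt "0 0 0 0" --pt "0 0 0 0"

```text
t: 8.07
tool_pos: [0.6186, -0.13, 0.0312]
ee_rot: [0.0, 0.05, 0.999, -0.0]
force: [-0.5, 1.4, 6.4]
finger_gap: -0.0002
```

Call:
move_arm --pt "0 0 0 0" --pt "0 0 0 0"

```text
t: 8.23
tool_pos: [0.6186, -0.13, 0.0312]
ee_rot: [0.0, 0.05, 0.999, -0.0]
force: [-0.0, 0.3, 7.1]
finger_gap: 0.0002
```

```bash
python3 - <<'E'
from h import *
import cv2
rel((.617,-.129,.12),(.5504,-.2544,.12))
a=robot.get_image("top")[:,:,::-1][60:140,180:300];b=robot.get_image("side")[:,:,::-1][150:230,110:230]
a=cv2.convertScaleAbs(a,alpha=1.8,beta=20);b=cv2.convertScaleAbs(b,alpha=1.8,beta=20)
cv2.imwrite("pics/v6.png",cv2.resize(np.vstack([a,b[:40]]),None,fx=5,fy=5,interpolation=cv2.INTER_CUBIC))
E
```

```text
t 8.2333 pos [ 0.6186 -0.13    0.0312] xang 174.2 F [-0.02  0.32  7.07] gap 0.0002
[ 0.617 -0.129  0.12 ] units [ 0.04  0.02 -2.22]
[ 0.5504 -0.2544  0.12  ] units [ 1.34 -3.29 -0.  ]
```

View pics/v6.png

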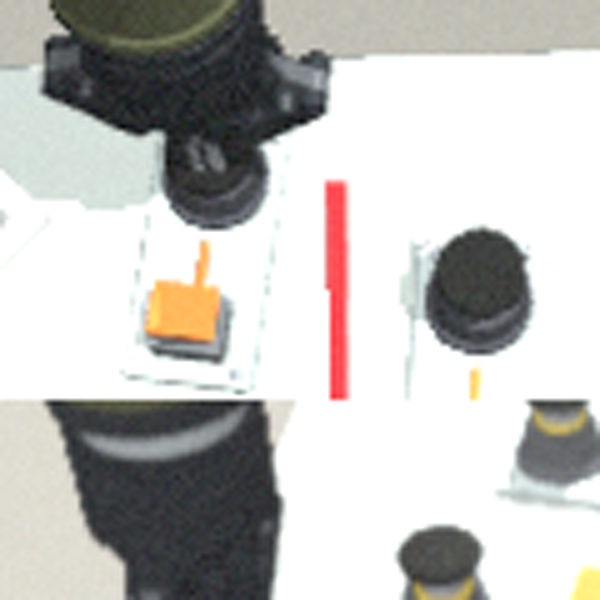

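Call:
move_arm --pt "0 0 -0.7 0" --pt "0 0 -0.8 0" --pt "0 0 -0.7 0" --pt "0.2 -0.5 0 0" --pt "0.3 -0.8 0 0"

```text
t: 8.75
tool_pos: [0.5957, -0.1756, 0.1202]
ee_rot: [0.002, 0.047, 0.999, 0.001]
force: [-0.4, -0.7, -0.7]
finger_gap: 0.0002
```

Call:
move_arm --pt "0.4 -0.8 0 0" --pt "0.3 -0.8 0 0" --pt "0.14 -0.39 0 0" --pt "0 0 0 0" --pt "0 0 0 0"

```text
t: 9.17
tool_pos: [0.5508, -0.2564, 0.1183]
ee_rot: [-0.001, 0.052, 0.999, 0.0]
force: [0.3, 1.2, -0.4]
finger_gap: 0.0
```

```bash
python3 -c "
from h import *
rel((.5504,-.2544,.046),(.5504,-.2544,.031))"
```

```text
t 9.1667 pos [ 0.5508 -0.2564  0.1183] xang 174.1 F [ 0.32  1.21 -0.44] gap 0.0
[ 0.5504 -0.2544  0.046 ] units [0.01 0.05 1.81]
[ 0.5504 -0.2544  0.031 ] units [-0.   -0.    0.37]
```

Call:
move_arm --pt "0 0 0.5 0" --pt "0 0.05 0.5 0" --pt "0 0 0.4 0" --pt "0 0 0 0" --pt "0 0 0 0"

```text
t: 9.58
tool_pos: [0.5521, -0.2516, 0.0619]
ee_rot: [-0.001, 0.049, 0.999, 0.001]
force: [0.2, 0.7, 0.8]
finger_gap: 0.0002
```

Call:
move_arm --pt "0 0 0.2 0" --pt "0 0 0.2 0" --pt "0 0 0 0" --pt "0 0 0 0" --pt "0 0 0 0"

```text
t: 10.0
tool_pos: [0.5522, -0.2536, 0.0471]
ee_rot: [0.0, 0.05, 0.999, -0.0]
force: [0.2, -0.0, -0.4]
finger_gap: -0.0001
```

Call:
move_arm --pt "0 0 0.1 0" --pt "0 0 0 0" --pt "0 0 0 0" --pt "0 0 0 0"

```text
t: 10.33
tool_pos: [0.5521, -0.2536, 0.0429]
ee_rot: [0.0, 0.05, 0.999, -0.0]
force: [0.7, 0.0, -0.2]
finger_gap: 0.0
```

```bash
python3 - <<'E'
from h import *
import cv2
rel((.5504,-.2544,.031))
b=robot.get_image("side")[:,:,::-1][130:230,150:270]
b=cv2.convertScaleAbs(b,alpha=1.8,beta=20)
cv2.imwrite("pics/v7.png",cv2.resize(b,None,fx=5,fy=5,interpolation=cv2.INTER_CUBIC))
E
```

```text
t 10.3333 pos [ 0.5521 -0.2536  0.0429] xang 174.2 F [ 0.66  0.01 -0.18] gap 0.0
[ 0.5504 -0.2544  0.031 ] units [ 0.04 -0.02  0.3 ]
```

View pics/v7.png

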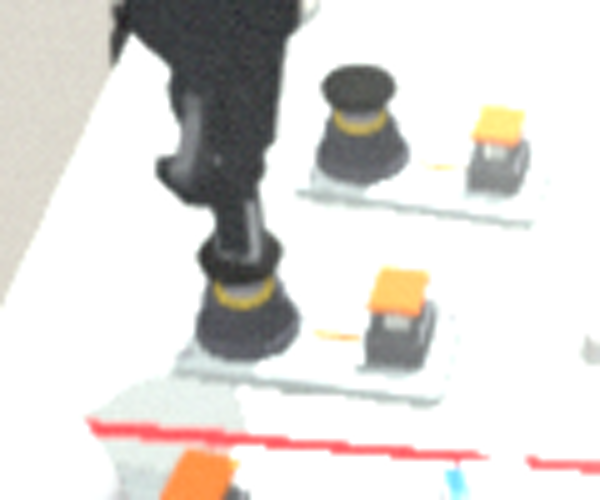

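Call:
move_arm --pt "0 0 0.1 0" --pt "0 0 0 0" --pt "0 0 0 0"

```text
t: 10.63
tool_pos: [0.5522, -0.2536, 0.0387]
ee_rot: [0.0, 0.05, 0.999, -0.0]
force: [0.5, -0.4, 1.9]
finger_gap: -0.0002
```

Call:
move_arm --pt "0 0 0.1 0" --pt "0 0 0 0" --pt "0 0 0 0"

```text
t: 10.88
tool_pos: [0.5522, -0.2537, 0.0347]
ee_rot: [0.0, 0.05, 0.999, -0.0]
force: [0.2, -0.2, 2.1]
finger_gap: -0.0001
```

Call:
move_arm --pt "0 0 0.09 0" --pt "0 0 0 0" --pt "0 0 0 0"

```text
t: 11.13
tool_pos: [0.5522, -0.2537, 0.0312]
ee_rot: [0.0, 0.05, 0.999, -0.0]
force: [0.7, -0.5, 3.7]
finger_gap: -0.0001
```

Call:
move_arm --pt "0 0 0 0" --pt "0 0 0 0"

```text
t: 11.3
tool_pos: [0.5522, -0.2537, 0.0313]
ee_rot: [0.0, 0.05, 0.999, -0.0]
force: [1.3, 0.5, 4.2]
finger_gap: -0.0
```

Call:
move_arm --pt "0 0 0 0" --pt "0 0 0 0"

```text
t: 11.47
tool_pos: [0.5522, -0.2536, 0.0313]
ee_rot: [0.0, 0.05, 0.999, -0.0]
force: [1.4, -1.0, 3.9]
finger_gap: 0.0001
```

```bash
python3 -c "
from h import *
rel((.5521,-.2536,.12),(.5176,-.4011,.12),(.5176,-.4011,.045))"
```

```text
t 11.4667 pos [ 0.5522 -0.2536  0.0313] xang 174.2 F [ 1.42 -1.    3.87] gap 0.0001
[ 0.5521 -0.2536  0.12  ] units [ 0.    0.   -2.22]
[ 0.5176 -0.4011  0.12  ] units [ 0.49 -3.76  0.  ]
[ 0.5176 -0.4011  0.045 ] units [0.   0.   1.87]
```

Mid is about 3.9 N at the same depth where left gave 7 N, so mid looks softest. The right pad comes next.

Call:
move_arm --pt "0 0 -0.7 0" --pt "0 0 -0.8 0" --pt "0 0 -0.7 0" --pt "0.1 -0.8 0 0" --pt "0.1 -0.8 0 0"

```text
t: 11.88
tool_pos: [0.5392, -0.3146, 0.1209]
ee_rot: [0.001, 0.048, 0.999, 0.0]
force: [0.3, 0.2, -1.0]
finger_gap: -0.0001
```

Call:
move_arm --pt "0.1 -0.8 0 0" --pt "0.1 -0.8 0 0" --pt "0.09 -0.56 0 0" --pt "0 0 0 0" --pt "0 0 0 0"

```text
t: 12.3
tool_pos: [0.5156, -0.4024, 0.1182]
ee_rot: [-0.001, 0.052, 0.999, 0.0]
force: [-0.9, 1.3, -0.6]
finger_gap: -0.0001
```

Call:
move_arm --pt "0 0 0.5 0" --pt "0 0 0.5 0" --pt "0 0 0.4 0" --pt "0 0 0 0" --pt "0 0 0 0"

```text
t: 12.72
tool_pos: [0.5174, -0.399, 0.0623]
ee_rot: [-0.001, 0.049, 0.999, 0.001]
force: [-0.2, -0.4, 1.1]
finger_gap: 0.0001
```

```bash
python3 -c "
from h import *
rel((.5176,-.4011,.043),(.5176,-.4011,.0313))"
```

```text
t 12.7167 pos [ 0.5174 -0.399   0.0623] xang 174.3 F [-0.25 -0.41  1.12] gap 0.0001
[ 0.5176 -0.4011  0.043 ] units [-0.01 -0.05  0.48]
[ 0.5176 -0.4011  0.0313] units [-0.   -0.    0.29]
```

Call:
move_arm --pt "0 0 0.3 0" --pt "0 0 0.2 0" --pt "0 0 0 0" --pt "0 0 0 0"

```text
t: 13.05
tool_pos: [0.5174, -0.4008, 0.043]
ee_rot: [-0.0, 0.05, 0.999, 0.0]
force: [0.1, -0.5, 0.4]
finger_gap: -0.0004
```

Call:
move_arm --pt "0 0 0.1 0" --pt "0 0 0 0" --pt "0 0 0 0"

```text
t: 13.3
tool_pos: [0.5178, -0.4014, 0.0398]
ee_rot: [0.0, 0.05, 0.999, -0.0]
force: [0.6, 0.2, 4.4]
finger_gap: -0.0004
```

Call:
move_arm --pt "0 0 0.1 0" --pt "0 0 0 0" --pt "0 0 0 0"

```text
t: 13.55
tool_pos: [0.5179, -0.4015, 0.0361]
ee_rot: [0.001, 0.05, 0.999, -0.0]
force: [-0.8, 1.3, 7.3]
finger_gap: 0.0002
```

Call:
move_arm --pt "0 0 0.09 0" --pt "0 0 0 0" --pt "0 0 0 0"

```text
t: 13.8
tool_pos: [0.5179, -0.4015, 0.0329]
ee_rot: [0.001, 0.05, 0.999, -0.0]
force: [-1.2, 1.7, 10.0]
finger_gap: -0.0002
```

Call:
move_arm --pt "0 0 0 0" --pt "0 0 0 0"

```text
t: 13.97
tool_pos: [0.5179, -0.4015, 0.0331]
ee_rot: [0.001, 0.05, 0.999, -0.0]
force: [-1.2, 2.1, 10.9]
finger_gap: -0.0
```

```bash
python3 -c "
from h import *
rel((.5174,-.4011,.12),(.4755,-.251,.12),(.4755,-.251,.04))"
```

```text
t 13.9667 pos [ 0.5179 -0.4015  0.0331] xang 174.2 F [-1.18  2.13 10.9 ] gap -0.0
[ 0.5174 -0.4011  0.12  ] units [ 0.01  0.01 -2.17]
[ 0.4755 -0.251   0.12  ] units [ 1.42  3.63 -0.  ]
[ 0.4755 -0.251   0.04  ] units [0. 0. 2.]
```

Call:
move_arm --pt "0 0 -0.7 0" --pt "0 0 -0.8 0" --pt "0 0 -0.7 0" --pt "0.4 0 0 0" --pt "0.4 0.6 0 0"

```text
t: 14.38
tool_pos: [0.4874, -0.3797, 0.1216]
ee_rot: [0.002, 0.053, 0.999, -0.003]
force: [-0.5, -0.6, -0.0]
finger_gap: -0.0002
```

Call:
move_arm --pt "0.4 0.8 0 0" --pt "0.2 0.8 0 0" --pt "0.05 0.8 0 0" --pt "0 0.63 0 0" --pt "0 0 0 0"

```text
t: 14.8
tool_pos: [0.4749, -0.2446, 0.1197]
ee_rot: [-0.0, 0.047, 0.999, 0.002]
force: [0.5, -0.0, 0.1]
finger_gap: -0.0001
```

Call:
move_arm --pt "0 0 0.6 0" --pt "0 0 0.6 0" --pt "0 0 0.2 0" --pt "0 0 0 0" --pt "0 0 0 0"

```text
t: 15.22
tool_pos: [0.4741, -0.2514, 0.0637]
ee_rot: [-0.0, 0.051, 0.999, 0.0]
force: [1.2, -0.3, 0.8]
finger_gap: 0.0002
```

```bash
python3 - <<'E'
from h import *
import cv2
rel((.4735,-.251,.033),(.4735,-.251,.015))
a=robot.get_image("top")[:,:,::-1][70:170,200:360];b=robot.get_image("side")[:,:,::-1][120:240,110:270]
b=cv2.convertScaleAbs(np.vstack([a,b]),alpha=1.5,beta=20)
cv2.imwrite("pics/v8.png",cv2.resize(b,None,fx=2.7,fy=2.7,interpolation=cv2.INTER_CUBIC))
E
```

```text
t 15.2167 pos [ 0.4741 -0.2514  0.0637] xang 174.2 F [ 1.18 -0.31  0.84] gap 0.0002
[ 0.4735 -0.251   0.033 ] units [0.01 0.01 0.77]
[ 0.4735 -0.251   0.015 ] units [-0.   -0.    0.45]
```

View pics/v8.png

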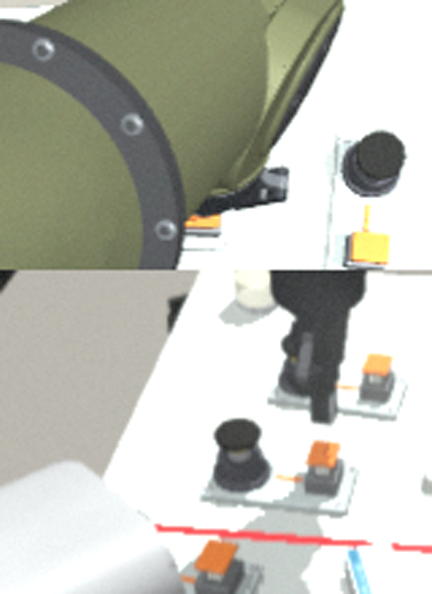

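Call:
move_arm --pt "0 0 0.4 0" --pt "0 0 0.3 0" --pt "0 0 0 0" --pt "0 0 0 0"

```text
t: 15.65
tool_pos: [0.4744, -0.2512, 0.0362]
ee_rot: [0.0, 0.05, 0.999, -0.0]
force: [-0.8, -0.4, -0.0]
finger_gap: -0.0
```

Call:
move_arm --pt "0 0 0.1 0" --pt "0 0 0.1 0" --pt "0 0 0 0" --pt "0 0 0 0"

```text
t: 15.98
tool_pos: [0.4743, -0.251, 0.0278]
ee_rot: [0.0, 0.05, 0.999, -0.0]
force: [0.8, 0.2, 0.6]
finger_gap: -0.0003
```

Call:
move_arm --pt "0 0 0.1 0" --pt "0 0 0.1 0" --pt "0 0 0 0" --pt "0 0 0 0"

```text
t: 16.32
tool_pos: [0.474, -0.2507, 0.0192]
ee_rot: [-0.0, 0.05, 0.999, 0.0]
force: [0.6, 0.3, 0.4]
finger_gap: 0.0003
```

Call:
move_arm --pt "0 0 0.05 0"

```text
t: 16.4
tool_pos: [0.4741, -0.2508, 0.0176]
ee_rot: [-0.0, 0.05, 0.999, 0.0]
force: [-1.4, 0.6, 2.1]
finger_gap: 0.0002
```

Call:
move_arm --pt "0 0 0.05 0"

```text
t: 16.48
tool_pos: [0.4743, -0.2509, 0.0164]
ee_rot: [0.0, 0.05, 0.999, 0.0]
force: [-8.6, 5.4, 42.3]
finger_gap: -0.0004
```

Call:
move_arm --pt "0 0 0 0" --pt "0 0 0 0"

```text
t: 16.65
tool_pos: [0.4742, -0.2509, 0.0167]
ee_rot: [0.0, 0.05, 0.999, -0.0]
force: [-3.9, 2.5, 16.2]
finger_gap: 0.0
```

```bash
python3 - <<'E'
from h import *
import cv2
rel()
b=robot.get_image("side")[:,:,::-1][140:220,170:270]
b=cv2.convertScaleAbs(b,alpha=1.5,beta=20)
cv2.imwrite("pics/v9.png",cv2.resize(b,None,fx=6,fy=6,interpolation=cv2.INTER_CUBIC))
E
```

```text
t 16.65 pos [ 0.4742 -0.2509  0.0167] xang 174.2 F [-3.92  2.46 16.15] gap 0.0
```

View pics/v9.png

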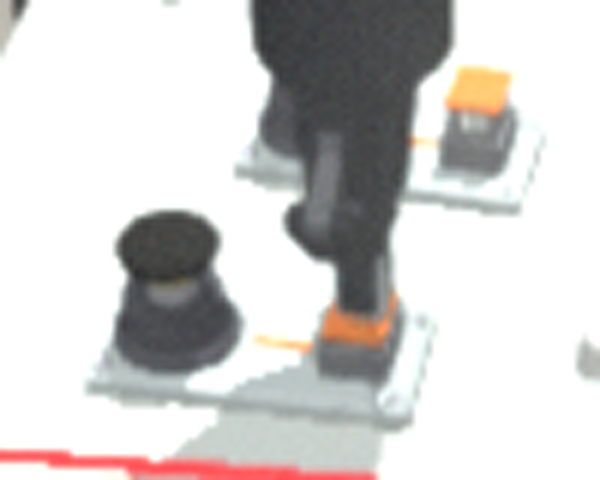

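Call:
move_arm --pt "0 0 -0.5 0" --pt "0 0 -0.8 0" --pt "0 0 -0.8 0" --pt "0 0 -0.8 0" --pt "0 0 -0.8 0"

```text
t: 17.12
tool_pos: [0.4739, -0.2507, 0.1649]
ee_rot: [-0.0, 0.05, 0.999, 0.0]
force: [0.9, -0.5, -0.2]
finger_gap: 0.0002
```

Call:
move_arm --pt "0 0 -0.8 0" --pt "0 0.8 -0.8 0" --pt "0 0.8 0 0" --pt "0 0.8 0 0" --pt "0 0.8 0 0"

```text
t: 17.53
tool_pos: [0.4869, -0.1249, 0.2255]
ee_rot: [0.001, 0.051, 0.999, -0.0]
force: [0.9, 0.7, -0.4]
finger_gap: -0.0003
```

Call:
move_arm --pt "0 0.8 0 0" --pt "0 0.6 0 0" --pt "0 0 0 0" --pt "0 0 0 0" --pt "0 0 0 0"

```text
t: 17.95
tool_pos: [0.4923, -0.071, 0.2249]
ee_rot: [-0.0, 0.05, 0.999, -0.0]
force: [-0.4, 0.3, -0.1]
finger_gap: -0.0002
```

```bash
python3 - <<'E'
from h import *
import cv2
rel()
a=robot.get_image("top")[:,:,::-1][60:220,190:380];b=robot.get_image("side")[:,:,::-1][130:310,150:340]
c=np.vstack([cv2.resize(x,None,fx=1.75,fy=1.75,interpolation=cv2.INTER_CUBIC) for x in(a,b)])
cv2.imwrite("pics/v10.png",cv2.convertScaleAbs(c,alpha=1.4,beta=20))
E
```

```text
t 17.95 pos [ 0.4923 -0.071   0.2249] xang 174.2 F [-0.42  0.31 -0.07] gap -0.0002
```

View pics/v10.png

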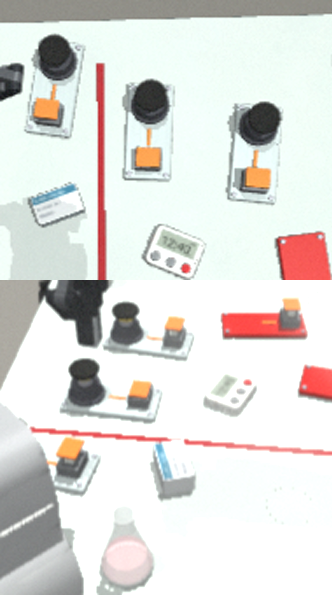

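```bash
python3 -c "
from plant import robot
print(robot.finish_job())"
```

```text
the job is handed in; nothing more can be done
None
```

I pressed all three pads, found the middle foot softest, pushed only its orange tag down, and handed the job in at about 18 s.

| Pad | Press depth | Force |
|---|---|---|
| Left | about 10 mm | about 7 N |
| Mid | about 10 mm | about 4 N |
| Right | about 8–9 mm | about 10–11 N |

- **Tags:** I pushed the mid tag until it hit its stop. The last pictures show it down and the left and right tags up.
- **Other objects:** the flask, carton and timer look unmoved. The arm ended clear of everything, with the force reading about zero.

These checks disagreed or were incomplete:
- **Contact height:** the fingertips met the pads about 27 mm lower by TCP reading than the stated 8 mm tip offset implies. I measured press depth from where contact was felt, and the offset was the same at all three pads.
- **Tag stop:** the force spiked briefly to 42 N, at the fingertips, when the tag reached the end of its travel. The 40 N limit is for the arm and gripper body, so I don't expect it to count.
- **Rings:** the hood hid the left ring in the side view, so that press is confirmed only by force and depth. The right ring shows only as a faint yellow under its pad.

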